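# Pop both battery hatches open

## Robot

A 6-joint arm with a two-finger parallel gripper is mounted at the origin on the work surface; the furniture and walls round the work are solid. World frame = base frame: x ahead of the robot, y to its left, z up, the work surface at z = 0. Lengths are in m, angles in rad, forces in N, time in s.
With the tool pointing down it reaches from about 0.375 to 0.925 m from the base axis. Payload 5.7 kg.
Tool frame: the origin (TCP) lies midway between the tips of the shut fingers; the grasp point (between the pads) lies 19 mm behind it; z points along the fingers, y is the direction in which the jaws open and shut (so a half turn about z gives the same grasp; the last joint's range is limited). The gripper opens to 88 mm and grips with 3 to 60 N. Pads are 20 mm wide; open, the fingers measure 115 mm over their backs; the gripper's body (75 mm by 178 mm) begins 61 mm behind the grasp point.
Start: joints at [-1.297, 0.359, 1.51, -0, 1.272, -0.115], TCP at [0.227, -0.555, 0.223] pointing down, gripper open.
Joint ranges: [-2.97, 2.97], [-1.01, 2.36], [0.21, 2.38], [-0.96, 4.11], [0.2, 2.71], [-2.98, 2.98]. Speed limits (rad/s): [2.39, 2.39, 3.14, 3.14, 3.14, 3.14].

## Interface

Orientations are given as a 3x3 rotation matrix whose columns are the frame's x, y, z axes.
In Python, from workcell import * gives the robot as it stands. The module is installed in compiled form; this text tells all that it offers.
- The arm moves only by the tool jog_arm, never from a script. Its argument "rows" is a list of rows, each a list of 5 numbers: the closure in counts, from 0 (fully open) to 255 (shut), then the shift along the tool's x, y, z in m, then the turn about the tool's z in degrees. A call has exactly 8 rows; each row is the pose to reach, as a shift and turn from the pose commanded when the call began, along the tool's axes at that moment; what a row does not reach only later rows make up. A row lasts 1/12 s, in which the tool goes at most 41.7 mm and 7.16 degrees, less where a joint would pass 70% of its speed; a pose out of reach is approached as far as the arm can. A call with a gripper value outside its range is refused whole. The fingers move at their own pace and stop on an object; "force" is the grip in N (left out, the last holds). Time passes only in rows, so rows that repeat a pose let the fingers close, or fill a call up. It gives the time, the measured TCP pose, the force and the opening at its end, in the units of the state.
- get_state(): the state, without advancing time (a new reading comes with each control period).
- grab_frame(name): name is "scene" or "side" or "wrist"; returns a dict with "color" (480x640x3 uint8, red, green, blue), "fov_y" (degrees; the focal length in pixels is half the picture's height over the tangent of half this angle, whatever the lens; pixels are square), "cx", "cy" (the principal point, pixels), "rvec" (rotation vector, rad) and "tvec" (3), from world to camera coordinates, as OpenCV has them. Camera axes: x right, y down, z forward; pixel columns grow to the right and rows downward; lengths in m; the calibration is good to about 2 mm. A picture is of the moment at which its call begins. There is no depth.
- sign_off(): hands the job in, once; it reports no verdict.
The state is a dict: "time": time; "joint_pos": joint angles; "joint_velocities": joint speeds; "joint_efforts": joint torques, N m; "ee_pos": TCP position; "tool_rot": TCP orientation; "ft_force": force on the tool from outside, world axes, zero at the start; "torque": the same for the moment, N m; "width": finger opening in m.
Only numpy, scipy, OpenCV 4.12 (cv2) and the standard library are available. Lean on these libraries where they do the work, as an engineer would, in place of code of your own. Each camera call takes 0.05 s, during which the arm holds its last target.

## Task

Pop open the battery hatches of both units, the blue airbrush compressor's first and the grey light-pad unit's after it: with the fingertips press the yellow ribbed pad of the shut hatch down until its latch lets go, then take the hand off and let the hatch spring up by itself. See that the blue one stays standing open, untouched, before you touch the grey unit. Leave both hatches standing fully open, and do not pick up or shift anything else on the table.

Things in the scene. Friction and masses are not known exactly. Their poses are not given: they have to be found in the camera images.
- compressor: the blue airbrush compressor, a fixed box 140 (x) x 120 (y) x 60 (z) mm, brass air nipple on its front, small white dial on its top; origin under its centre; its own +x points from its front to its hinge side (away from the robot, within 0.3 rad of world +x). The top is flat at 60 mm; nothing there rises over 4 mm. Under the hatch is an open bay with two green cells, 37 mm above the table
- compressor_hatch (a joint): angle of the compressor's black hatch (rad): 0 shut and latched, flush with the top; the latch lets go at about -0.05, and -0.09 is the lower stop; 1.1 fully open, held up by its spring. A plate 85 mm from hinge to front lip, 70 mm wide, 4 mm thick, hinged on its +x edge, opening upward and back
- compressor_hatch_pad (a point): centre of the yellow ribbed press pad (30 x 50 mm) on the compressor's hatch, 66 mm from the hinge towards the front lip, 61 mm above the table when shut; moves with the hatch. Push-push latch: pressed here it goes down at about 3.5 to 5 N; after 4 mm the latch lets go, after 6 mm it stops; let go, it springs up in about a second. Pressing the open hatch fully down latches it again
- compressor_hatch_hinge (a point): middle of the compressor hatch's hinge axis, 60 mm above the table, 50 mm towards +x of the compressor's origin; fixed; the axis runs along the compressor's y
- light_unit: the battery unit of the light pad, a fixed grey box of the same size and build as the compressor, with the same black hatch and yellow pad; a black socket on its front and four small green lights on its top; origin and axes as for the compressor. The two units may swap places
- light_unit_hatch (a joint): angle of the grey unit's black hatch (rad): 0 shut and latched, flush with the top; the latch lets go at about -0.05, and -0.09 is the lower stop; 1.1 fully open, held up by its spring. A plate 85 mm from hinge to front lip, 70 mm wide, 4 mm thick, hinged on its +x edge, opening upward and back
- light_unit_hatch_pad (a point): centre of the yellow ribbed press pad (30 x 50 mm) on the grey unit's hatch, 66 mm from the hinge towards the front lip, 61 mm above the table when shut; moves with the hatch. Push-push latch: pressed here it goes down at about 3.5 to 5 N; same latch and spring as on the compressor
- light_unit_hatch_hinge (a point): middle of the grey unit's hinge axis, 60 mm above the table, 50 mm towards +x of its origin; fixed; the axis runs along the unit's y
- ink_bottle: loose black ink bottle, diameter 42, 60 mm tall, origin under its centre
- thread_spool: loose spool of red thread, diameter 31, 40 mm tall, origin under its centre
- paint_tube: loose white paint tube with a red band, 33 x 115 x 24 mm, long side along its y, origin under its centre
- eraser: loose blue and white eraser, 25 x 43 x 15 mm, origin under its centre

How it is judged:
By the outcome, as a careful person would: the job done as asked, in the order asked, and still so for the second after the job is handed in, with the robot touching nothing.
It also fails if it takes over 45 s, if anything falls off the work surface, if the arm or the gripper's body presses on something with over 40 N, if the wrist force passes 120 N, or if a joint passes its speed limit or range.

## Working session

There is one attempt and no reset: what is moved stays moved. The work goes in short steps, Python scripts to look and compute and a tool call to move; the robot and the scene stay as the last step left them, time stands still between calls to the robot, and variables do not carry over. Pictures are saved under pics/ and viewed, and the job is handed in when it is done.

Besides the shell and the picture viewer there is one more tool, called after "Emit:" as a command line: name --pt "numbers of a row" for each row, then --argument value for the rest. jog_arm: Moves the arm, as the interface text tells. Its arguments: {"type":"object","properties":{"rows":{"type":"array"},"force":{"type":"number"}},"required":["rows"]}

```bash
mkdir -p pics
cat > h.py <<'E'
from workcell import *
import numpy as np, cv2
def snap(n,f):
    g=grab_frame(n); cv2.imwrite('pics/'+f,g['color'][:,:,::-1]); np.save('pics/'+f+'.npy',g,allow_pickle=True); return g
def ray(g,u,v,z):
    f=240/np.tan(np.radians(g['fov_y'])/2); R=cv2.Rodrigues(np.array(g['rvec'],float))[0]; t=np.array(g['tvec'],float).ravel()
    d=R.T@np.array([(u-g['cx'])/f,(v-g['cy'])/f,1]); c=-R.T@t
    return c+d*(z-c[2])/d[2]
def load(f): return np.load('pics/'+f+'.npy',allow_pickle=True).item()
def proj(g,p):
    f=240/np.tan(np.radians(g['fov_y'])/2); R=cv2.Rodrigues(np.array(g['rvec'],float))[0]; t=np.array(g['tvec'],float).ravel()
    q=R@np.array(p)+t; return np.array([g['cx']+f*q[0]/q[2],g['cy']+f*q[1]/q[2]])
E
python3 - <<'E'
from h import *
for n in ['scene','side']:
    g=snap(n,n+'0.png'); print({k:v for k,v in g.items() if k!='color'})
s=get_state(); print(s)
E
```

```text
{'fov_y': 50.06141158645457, 'cx': 325.29348732906885, 'cy': 237.88187592181896, 'rvec': array([ 0.89659119, -2.17065412,  1.39897545]), 'tvec': array([0.32979425, 0.19672484, 0.78079425])}
{'fov_y': 43.32089031892114, 'cx': 311.8496430837884, 'cy': 239.88699648515075, 'rvec': array([ 0.70597584, -2.26918573,  1.52847585]), 'tvec': array([0.35659944, 0.14394872, 1.05346529])}
{'time': 0.1, 'joint_pos': array([-1.29709860e+00,  3.59418309e-01,  1.51127407e+00, -8.80987390e-06,
        1.27251091e+00, -1.15131407e-01]), 'joint_velocities': array([-1.76798128e-04, -3.23344876e-03, -2.68951462e-03,  1.05091945e-03,
        1.44219646e-03, -5.65606960e-05]), 'joint_efforts': array([-8.29102391e-04, -5.16359746e+01, -2.71406561e+01,  6.76061958e-02,
        2.77298136e-02, -3.24775590e-05]), 'ee_pos': array([ 0.22727278, -0.55464346,  0.22192147]), 'tool_rot': array([[ 9.25352631e-01,  3.79107255e-01, -4.43451393e-04],
       [ 3.79107474e-01, -9.25351353e-01,  1.54840799e-03],
       [ 1.76664355e-04, -1.60093914e-03, -9.99998703e-01]]), 'ft_force': array([-0.10809382, -0.25558547,  0.1168105 ]), 'torque': array([-0.00806237, -0.02538986,  0.00517813]), 'width': 0.0876539277006062}
```

View pics/scene0.png

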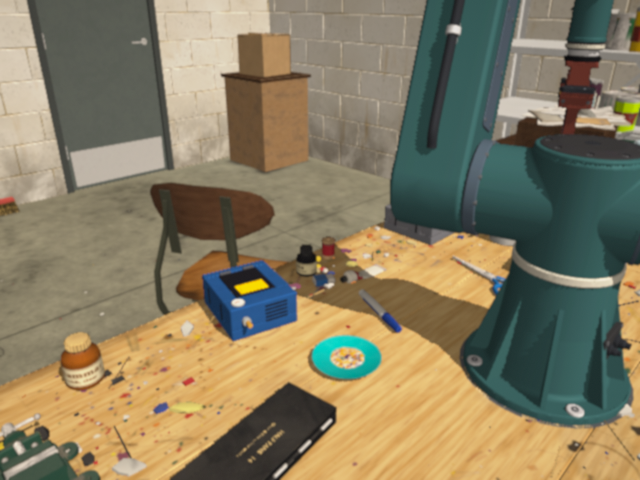

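View pics/side0.png

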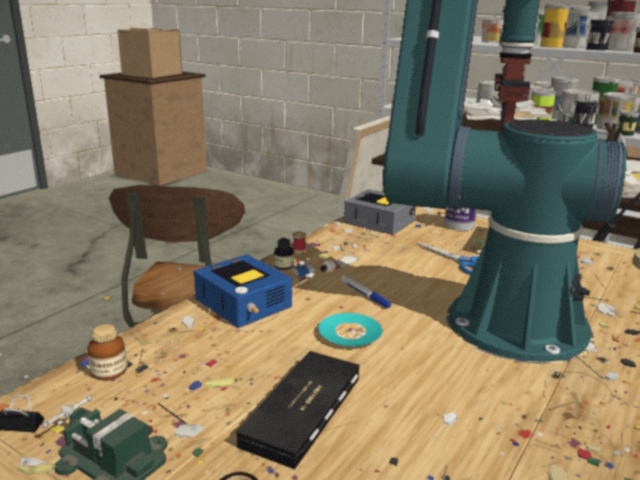

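Both views show the blue unit in the middle left (side ≈ (243,285)) and the grey unit behind the arm (side ≈ (380,210)). I'll enlarge these areas.

Run:
```python
from h import *
g=load('scene0.png')['color'][:,:,::-1]; s=load('side0.png')['color'][:,:,::-1]
a=cv2.resize(g[250:345,190:310],(600,475),interpolation=cv2.INTER_CUBIC)
cv2.imwrite('pics/a.png',a)
cv2.imwrite('pics/b.png',cv2.resize(s[250:330,185:300],(690,480),interpolation=cv2.INTER_CUBIC))
cv2.imwrite('pics/c.png',cv2.resize(s[180:290,265:425],(800,550),interpolation=cv2.INTER_CUBIC))
```

```text
(no output)
```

View pics/a.png

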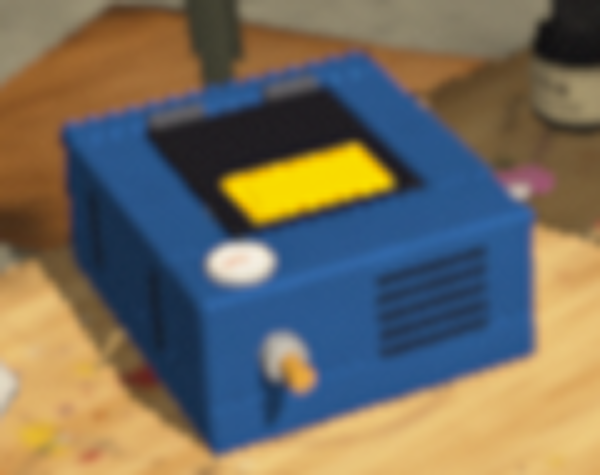

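View pics/b.png

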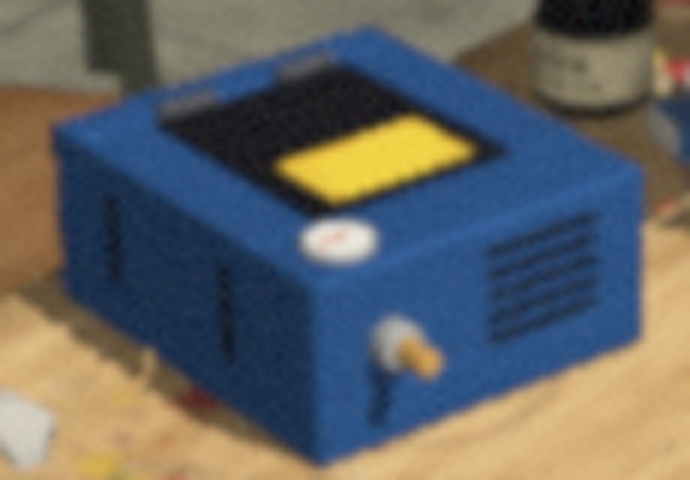

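View pics/c.png

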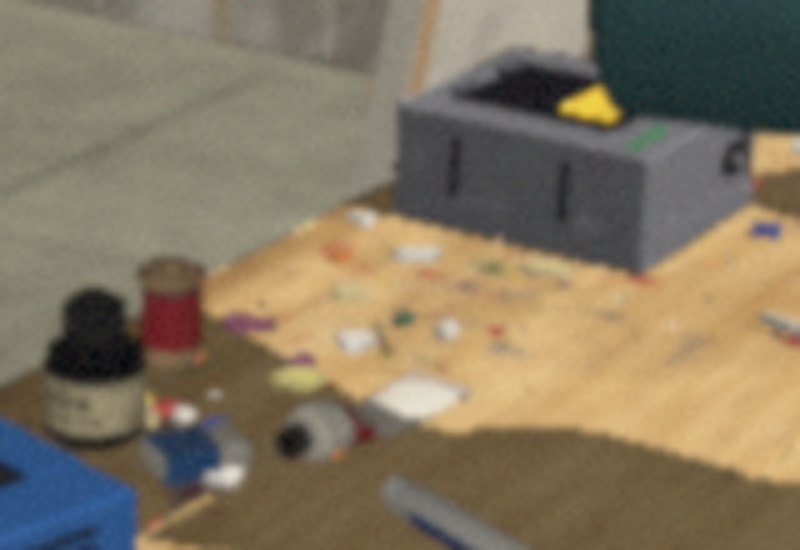

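Blue pad corners in the scene view are about (234,287), (262,279), (270,287) and (242,295). In the side view, the grey unit's top +y edge runs from (345,202) to (394,212). Next I'll convert these to positions.

Run:
```python
from h import *
np.set_printoptions(precision=4,suppress=True)
g=load('scene0.png'); s=load('side0.png')
A=lambda u,v:(190+u/5,250+v/5); B=lambda u,v:(185+u/6,250+v/6); C=lambda u,v:(265+u/5,180+v/5)
p=np.mean([ray(g,*A(*q),.061) for q in [(220,185),(362,143),(398,183),(262,225)]],0); print('pad scene',p)
p=np.mean([ray(s,*B(*q),.061) for q in [(275,162),(416,114),(477,152),(334,207)]],0); print('pad side',p)
def fit(P,name):
    P=np.array(P)[:,:2]; print(name,P.tolist()); 
for nm,cam,F,L in [('scene',g,A,[(65,130),(365,58),(535,215),(205,303)]),('side',s,B,[(55,130),(368,30),(640,168),(318,285)])]:
    P=np.array([ray(cam,*F(*q),.06) for q in L])[:,:2]
    c=P.mean(0); e=(P[0]+P[1]-P[2]-P[3]); print(nm,'c',c,'yaw',np.arctan2(e[1],e[0]), np.linalg.norm(P-np.roll(P,1,0),axis=1), 'pad->',c+(-.016)*e/np.linalg.norm(e))
P=np.array([ray(s,*C(*q),.06) for q in [(400,108),(510,48),(645,160),(752,130)]]);print('grey top',P)
Q=np.array([ray(s,*C(*q),.0) for q in [(395,210),(640,272),(750,205)]]);print('grey bot',Q)
e=P[0]-P[2];print(np.arctan2(e[1],e[0]),np.linalg.norm(e))
for n,q,z in [('ink',(95,415),0.0),('spool',(172,365),0)]: print(n,ray(s,*C(*q),z))
```

```text
pad scene [0.417  0.2247 0.061 ]
pad side [0.4152 0.2266 0.061 ]
scene c [0.4299 0.2228] yaw -0.2442462671340228 [0.131  0.1151 0.1332 0.1151] pad-> [0.4144 0.2266]
side c [0.4284 0.2253] yaw -0.232309909053158 [0.132  0.1155 0.133  0.1148] pad-> [0.4128 0.229 ]
grey top [[ 0.4913 -0.2321  0.06  ]
 [ 0.4954 -0.3482  0.06  ]
 [ 0.361  -0.2352  0.06  ]
 [ 0.339  -0.3039  0.06  ]]
grey bot [[ 0.5017 -0.2485  0.    ]
 [ 0.3645 -0.2457  0.    ]
 [ 0.3611 -0.36    0.    ]]
0.024065296212869163 0.13033926013384606
ink [0.4767 0.036  0.    ]
spool [ 0.4807 -0.026   0.    ]
```

Emit:
jog_arm --pt "255 0.036 -0.017 0 4.5" --pt "255 0.072 -0.034 0 9" --pt "255 0.108 -0.051 0 13.5" --pt "255 0.144 -0.068 0 18" --pt "255 0.18 -0.085 0 22.5" --pt "255 0.216 -0.102 0 27" --pt "255 0.252 -0.119 0 31.5" --pt "255 0.288 -0.136 0 36" --force 20

```text
time: 0.77
ee_pos: [0.4431, -0.3183, 0.2224]
tool_rot: [[0.97, -0.241, -0.0], [-0.241, -0.97, 0.0], [-0.001, -0.0, -1.0]]
ft_force: [0.5, -0.6, 0.2]
width: 0.0379
```

Run:
```python
from h import *
for n in ['wrist','side','scene']: snap(n,n+'1.png')
a=cv2.imread('pics/wrist1.png');b=cv2.imread('pics/side1.png');c=cv2.imread('pics/scene1.png')
cv2.imwrite('pics/d.png',np.vstack([np.hstack([cv2.resize(a,(400,300)),cv2.resize(c,(400,300))]),np.hstack([cv2.resize(b,(400,300)),cv2.resize(b[150:270,300:460],(400,300))])]))
```

```text
(no output)
```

View pics/d.png

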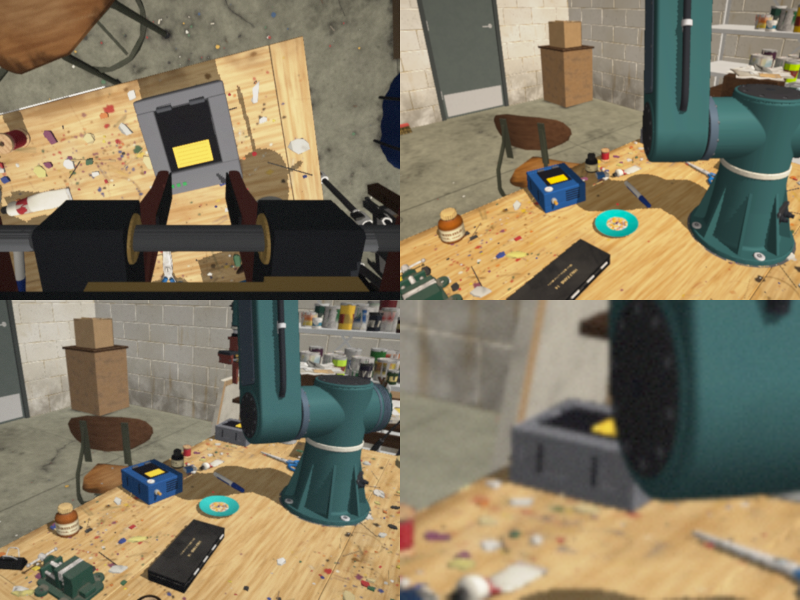

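View pics/wrist1.png

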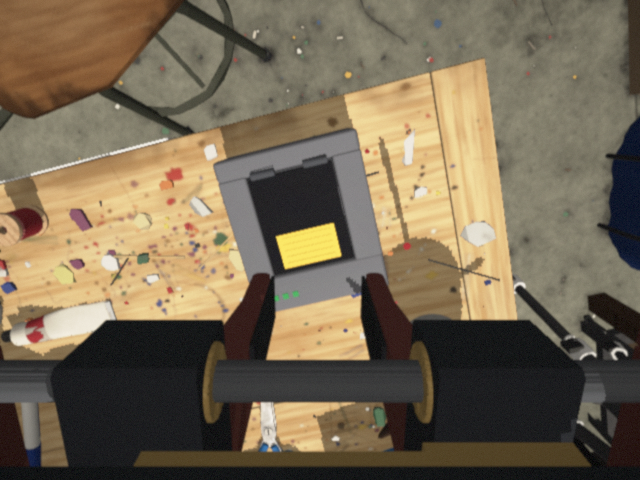

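The wrist view shows the grey unit in full: pad corners at about (276,237), (334,223), (342,257) and (284,270). The hatch's hinge edge runs from (248,180) to (338,157).

Run:
```python
from h import *
np.set_printoptions(precision=4,suppress=True)
g=load('wrist1.png')
P=np.array([ray(g,*q,.061) for q in [(276,237),(334,223),(342,257),(284,270)]])
e=P[0]+P[1]-P[2]-P[3]; print(P,P.mean(0),np.arctan2(e[1],e[0]),np.linalg.norm(P-np.roll(P,1,0),axis=1))
T=np.array([ray(g,*q,.06) for q in [(215,165),(354,129)]]);d=T[0]-T[1];print(T,np.linalg.norm(d),np.arctan2(-d[0],d[1]))
print(get_state()['ee_pos'],get_state()['joint_pos'],get_state()['width'],get_state()['time'])
```

```text
[[ 0.4333 -0.2791  0.061 ]
 [ 0.4332 -0.3296  0.061 ]
 [ 0.4023 -0.3293  0.061 ]
 [ 0.403  -0.2778  0.061 ]] [ 0.418  -0.3039  0.061 ] -0.026361753372193725 [0.0304 0.0505 0.0309 0.0515]
[[ 0.5034 -0.2474  0.06  ]
 [ 0.5035 -0.3626  0.06  ]] 0.11522669375139784 0.0013213190299898412
[ 0.4437 -0.3178  0.2223] [-0.7483  0.2819  1.6274  0.0004  1.2332  1.057 ] 0.02602099287183921 0.9167
```

Emit:
jog_arm --pt "255 -0.0115 -0.0385 0 0" --pt "255 -0.023 -0.077 0 0" --pt "255 -0.0345 -0.1155 0 0" --pt "255 -0.046 -0.154 0 0" --pt "255 -0.0575 -0.1925 0 0" --pt "255 -0.069 -0.231 0 0" --pt "255 -0.0805 -0.2695 0 0" --pt "255 -0.092 -0.308 0 0"

```text
time: 1.58
ee_pos: [0.4254, 0.0012, 0.2227]
tool_rot: [[0.971, -0.238, 0.0], [-0.238, -0.971, -0.0], [0.0, 0.0, -1.0]]
ft_force: [0.0, 0.6, 0.3]
width: 0.0003
```

Run:
```python
from h import *
s=get_state();print(s['ee_pos'],s['joint_pos'],s['width'],s['tool_rot'])
```

```text
[0.42538901 0.00122807 0.22268216] [-1.59382151e-01  1.02754415e-01  1.86286698e+00 -4.96505492e-04
  1.17587529e+00  1.65196044e+00] 0.00027674019488081335 [[ 9.71253464e-01 -2.38047700e-01  2.20620456e-05]
 [-2.38047664e-01 -9.71253361e-01 -4.67717429e-04]
 [ 1.32766894e-04  4.49020355e-04 -9.99999890e-01]]
```

Emit:
jog_arm --pt "255 -0.0105 -0.036 0 0" --pt "255 -0.021 -0.072 0 0" --pt "255 -0.0315 -0.108 0 0" --pt "255 -0.042 -0.144 0 0" --pt "255 -0.0525 -0.18 0 0" --pt "255 -0.0625 -0.216 0 0" --pt "255 -0.0625 -0.216 0 0" --pt "255 -0.0625 -0.216 0 0"

```text
time: 2.25
ee_pos: [0.4167, 0.2259, 0.2224]
tool_rot: [[0.972, -0.234, -0.0], [-0.234, -0.972, -0.001], [-0.0, 0.001, -1.0]]
ft_force: [-0.3, 0.0, 0.6]
width: 0.0005
```

Run:
```python
from h import *
snap('wrist','wrist2.png')
s=get_state();print(s['ee_pos'],s['joint_pos'],s['width'],s['ft_force'])
```

```text
[0.41662304 0.22467497 0.22236107] [ 3.49194686e-01  1.76373903e-01  1.77272736e+00 -9.26324006e-04
  1.19347432e+00  2.15813087e+00] 0.00035259648479245276 [ 0.47678516  0.11989384 -0.72004419]
```

View pics/wrist2.png

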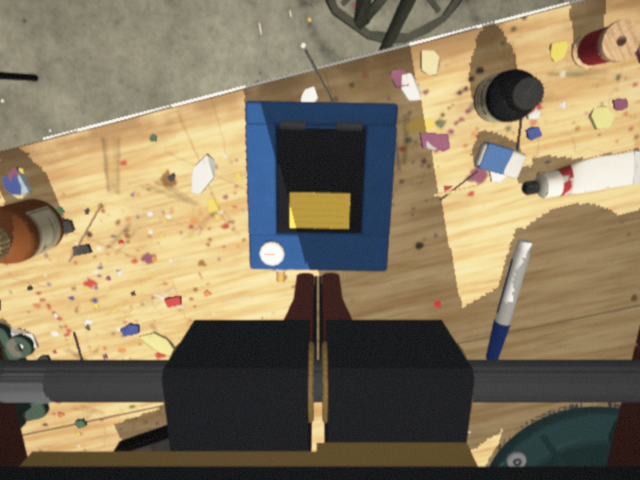

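The wrist view shows the blue unit well aligned: pad corners at about (290,192), (350,193), (349,230) and (289,229), with the fingers shut below it at (320,280).

Run:
```python
from h import *
np.set_printoptions(precision=4,suppress=True)
g=load('wrist2.png')
P=np.array([ray(g,*q,.061) for q in [(290,192),(350,193),(349,230),(289,229)]])
e=P[0]+P[1]-P[2]-P[3]; print(P.mean(0),np.arctan2(e[1],e[0]),np.linalg.norm(P-np.roll(P,1,0),axis=1))
s=get_state();m=P.mean(0)-s['ee_pos'];print(s['ee_pos'],m,s['tool_rot'].T@m)
```

```text
[0.4196 0.2238 0.061 ] -0.26271538251705306 [0.0314 0.0493 0.0315 0.0506]
[0.4166 0.2247 0.2224] [ 0.003  -0.0008 -0.1614] [ 0.0031 -0.0001  0.1614]
```

Emit:
jog_arm --pt "255 0.002 0 0.03 0" --pt "255 0.002 0 0.06 0" --pt "255 0.002 0 0.09 0" --pt "255 0.002 0 0.12 0" --pt "255 0.002 0 0.14 0" --pt "255 0.002 0 0.15 0" --pt "255 0.002 0 0.153 0" --pt "255 0.002 0 0.153 0"

```text
time: 2.97
ee_pos: [0.4183, 0.223, 0.069]
tool_rot: [[0.971, -0.239, -0.002], [-0.239, -0.971, -0.001], [-0.002, 0.002, -1.0]]
ft_force: [0.3, 1.1, 0.6]
width: 0.0009
```

Run:
```python
from h import *
s=get_state();print(s['ee_pos'],s['ft_force'])
snap('wrist','wrist3.png'); snap('side','side3.png')
a=cv2.imread('pics/wrist3.png');b=cv2.imread('pics/side3.png')
cv2.imwrite('pics/e.png',np.hstack([cv2.resize(a,(400,300)),cv2.resize(b[220:340,170:330],(400,300))]))
```

```text
[0.41831626 0.22299543 0.06904833] [0.28402271 1.08870903 0.61269711]
```

View pics/e.png

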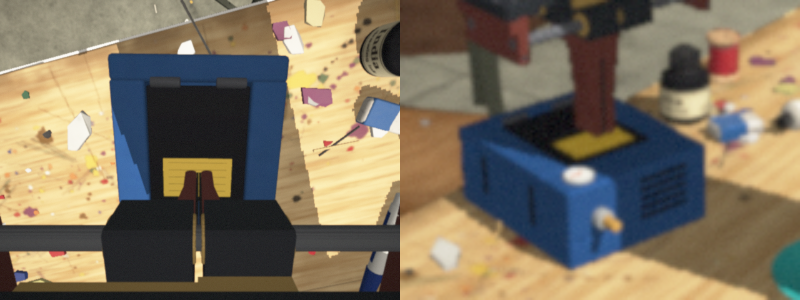

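The fingers are centred over the yellow pad, 8 mm above it. Now the press.

Emit:
jog_arm --pt "255 0 0 0.003 0" --pt "255 0 0 0.006 0" --pt "255 0 0 0.008 0" --pt "255 0 0 0.01 0" --pt "255 0 0 0.012 0" --pt "255 0 0 0.0135 0" --pt "255 0 0 0.0135 0" --pt "255 0 0 0.0135 0"

```text
time: 3.73
ee_pos: [0.4189, 0.2252, 0.0563]
tool_rot: [[0.972, -0.237, 0.001], [-0.237, -0.972, 0.0], [0.001, -0.0, -1.0]]
ft_force: [0.4, -0.4, 4.1]
width: 0.0004
```

Emit:
jog_arm --pt "255 0 0 0.001 0" --pt "255 0 0 0.001 0" --pt "255 0 0 0.001 0" --pt "255 0 0 -0.035 0" --pt "255 0 0 -0.075 0" --pt "255 0 0 -0.115 0" --pt "255 0 0 -0.155 0" --pt "255 0 0 -0.175 0"

```text
time: 4.4
ee_pos: [0.4196, 0.2258, 0.2353]
tool_rot: [[0.971, -0.237, 0.004], [-0.237, -0.971, 0.002], [0.004, -0.003, -1.0]]
ft_force: [1.1, 1.0, 0.1]
width: 0.0004
```

Run:
```python
from h import *
s=get_state();print(s['ee_pos'],s['ft_force'])
snap('side','side4.png')
b=cv2.imread('pics/side4.png')
cv2.imwrite('pics/f.png',cv2.resize(b[160:340,130:370],(800,600)))
```

```text
[0.41963375 0.22579538 0.2353048 ] [1.14940414 1.01996616 0.07661845]
```

View pics/f.png

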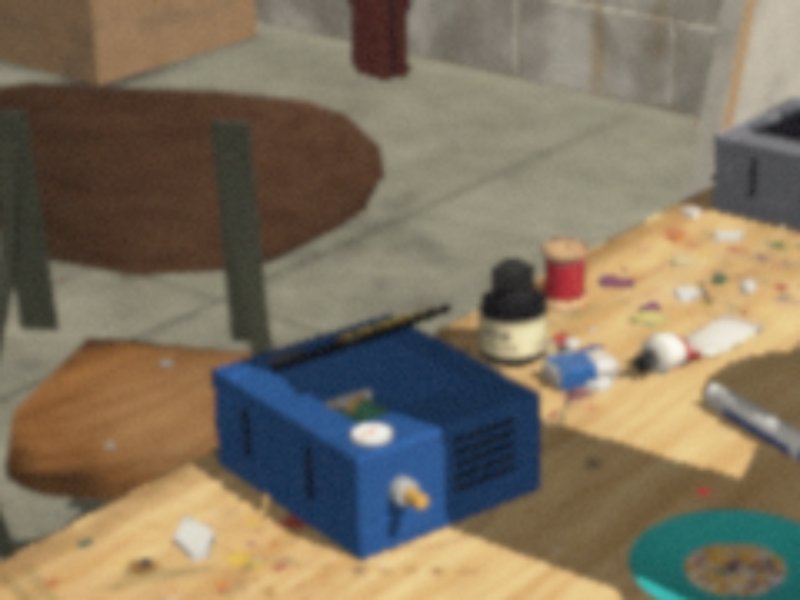

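The blue hatch is rising and the hand is well clear. I'll move partway towards grey, then check blue.

Emit:
jog_arm --pt "255 0.0095 0.038 0 -2" --pt "255 0.019 0.076 0 -4" --pt "255 0.0285 0.114 0 -6" --pt "255 0.038 0.152 0 -8" --pt "255 0.0475 0.19 0 -10" --pt "255 0.057 0.228 0 -12" --pt "255 0.0665 0.266 0 -13" --pt "255 0.0665 0.266 0 -13"

```text
time: 5.12
ee_pos: [0.4199, -0.055, 0.2306]
tool_rot: [[1.0, -0.017, -0.001], [-0.017, -1.0, -0.002], [-0.001, 0.002, -1.0]]
ft_force: [0.5, -0.0, 0.1]
width: 0.0001
```

Run:
```python
from h import *
snap('side','side5.png')
snap('scene','scene5.png')
b=cv2.imread('pics/side5.png');c=cv2.imread('pics/scene5.png')
cv2.imwrite('pics/g.png',np.hstack([cv2.resize(b[190:340,150:350],(400,300)),cv2.resize(c[210:360,150:350],(400,300))]))
s=get_state();print(s['ee_pos'],s['tool_rot'],s['time'])
```

```text
[ 0.41933368 -0.05010653  0.23043833] [[ 0.99985207 -0.01712378 -0.00161698]
 [-0.01712189 -0.99985272  0.00117305]
 [-0.00163682 -0.00114519 -0.999998  ]] 5.2167
```

View pics/g.png

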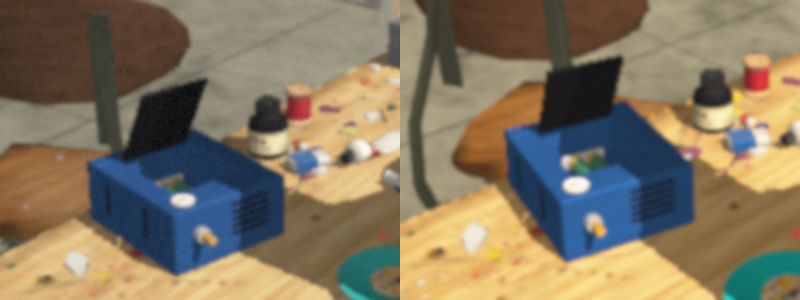

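Blue stands open. I'll go above grey now, then re-check blue before touching it.

Emit:
jog_arm --pt "255 0.001 0.038 0 0" --pt "255 0.001 0.076 0 0" --pt "255 0.002 0.114 0 0" --pt "255 0.002 0.152 0 0" --pt "255 0.003 0.19 0 0" --pt "255 0.003 0.228 0 0" --pt "255 0.003 0.254 0 0" --pt "255 0.003 0.254 0 0"

```text
time: 5.88
ee_pos: [0.4211, -0.3062, 0.2306]
tool_rot: [[1.0, -0.014, 0.0], [-0.014, -1.0, -0.001], [0.0, 0.001, -1.0]]
ft_force: [-0.5, -1.4, -0.2]
width: 0.0003
```

Run:
```python
from h import *
np.set_printoptions(precision=4,suppress=True)
snap('wrist','wrist6.png')
g=snap('side','side6.png');k=snap('scene','scene6.png')
b=cv2.imread('pics/side6.png');c=cv2.imread('pics/scene6.png')
for cam,im in((g,b),(k,c)):
    d=np.array([.971,-.239,0]);y=np.array([.239,.971,0]);h=np.array([.4825,.209,.06])
    l=h-d*.085*np.cos(1.1)+np.array([0,0,.085*np.sin(1.1)])
    q=np.array([proj(cam,p) for p in (h+y*.035,h-y*.035,l-y*.035,l+y*.035)])
    print(q)
    cv2.polylines(im,[np.int32(q*16)],True,(0,255,255),1,cv2.LINE_AA,4)
cv2.imwrite('pics/h.png',np.vstack([np.hstack([cv2.resize(b[190:340,150:350],(400,300)),cv2.resize(c[210:360,150:350],(400,300))]),cv2.resize(cv2.imread('pics/wrist6.png')[60:300],(800,300))]))
s=get_state();print(s['ee_pos'],s['tool_rot'],s['time'])
```

```text
[[209.6428 269.4398]
 [241.0908 259.2009]
 [252.5077 227.3652]
 [219.8751 236.808 ]]
[[218.1825 275.9326]
 [254.4521 266.5036]
 [261.5763 236.4083]
 [222.9696 245.332 ]]
[ 0.4199 -0.3009  0.2304] [[ 0.9999 -0.0116 -0.0012]
 [-0.0116 -0.9999  0.0025]
 [-0.0013 -0.0025 -1.    ]] 6.0333
```

View pics/h.png

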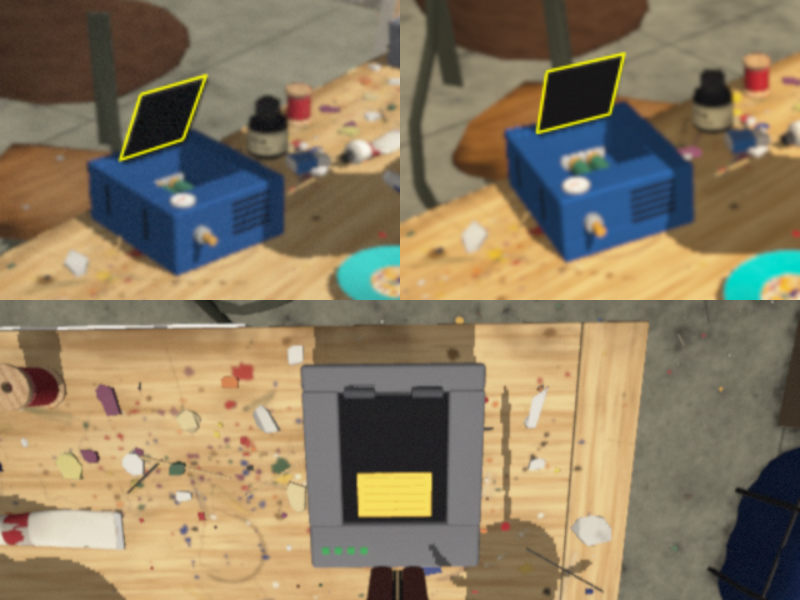

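View pics/wrist6.png

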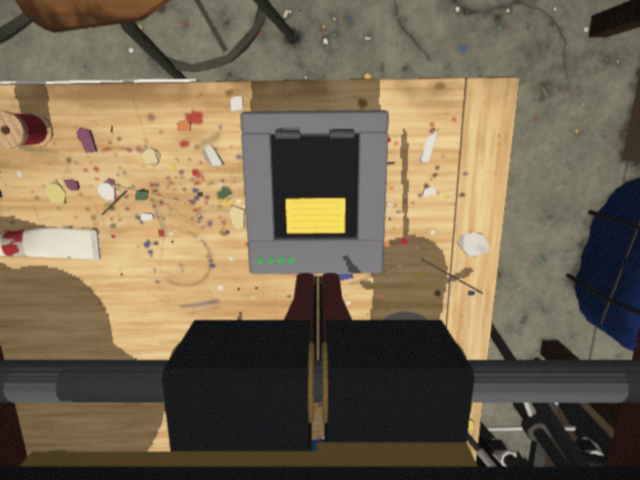

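The blue hatch matches the 1.1 rad overlay in both views. The grey pad is at wrist pixels (286,198)–(345,234).

Run:
```python
from h import *
np.set_printoptions(precision=4,suppress=True)
p=ray(load('wrist6.png'),315.7,216,.061);s=get_state();print(p,s['ee_pos'],s['tool_rot'].T@(p-s['ee_pos']))
```

```text
[ 0.4186 -0.3044  0.061 ] [ 0.4199 -0.3009  0.2304] [-0.0011  0.0039  0.1693]
```

Emit:
jog_arm --pt "255 -0.001 0.002 0.03 0" --pt "255 -0.001 0.002 0.065 0" --pt "255 -0.001 0.002 0.1 0" --pt "255 -0.001 0.002 0.13 0" --pt "255 -0.001 0.002 0.15 0" --pt "255 -0.001 0.002 0.159 0" --pt "255 -0.001 0.002 0.161 0" --pt "255 -0.001 0.002 0.161 0"

```text
time: 6.7
ee_pos: [0.4191, -0.3039, 0.0703]
tool_rot: [[1.0, -0.011, -0.0], [-0.011, -1.0, 0.001], [-0.0, -0.001, -1.0]]
ft_force: [0.2, -0.6, 0.3]
width: 0.0006
```

Run:
```python
from h import *
s=get_state();print(s['ee_pos'],s['ft_force'])
snap('wrist','wrist7.png'); snap('side','side7.png')
a=cv2.imread('pics/wrist7.png');b=cv2.imread('pics/side7.png')
cv2.imwrite('pics/i.png',np.hstack([cv2.resize(a,(400,300)),cv2.resize(b,(400,300))]))
```

```text
[ 0.41910564 -0.30385003  0.07030373] [ 0.19082409 -0.57805137  0.27757938]
```

View pics/i.png

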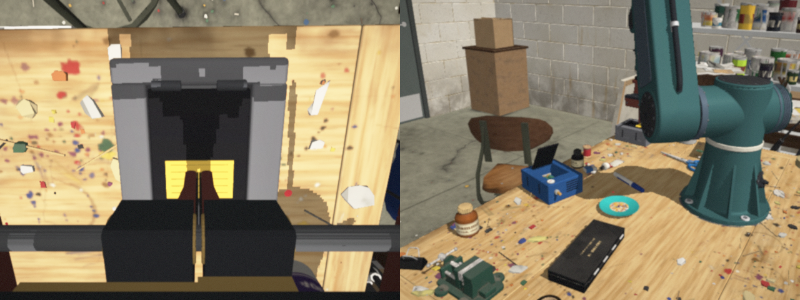

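The fingers are centred on the grey pad and blue is still open. Pressing now.

Emit:
jog_arm --pt "255 0 0 0.003 0" --pt "255 0 0 0.006 0" --pt "255 0 0 0.009 0" --pt "255 0 0 0.011 0" --pt "255 0 0 0.013 0" --pt "255 0 0 0.0145 0" --pt "255 0 0 0.0145 0" --pt "255 0 0 0.0145 0"

```text
time: 7.47
ee_pos: [0.4192, -0.3055, 0.0558]
tool_rot: [[1.0, -0.013, 0.001], [-0.013, -1.0, -0.0], [0.001, 0.0, -1.0]]
ft_force: [0.2, 0.4, 3.5]
width: 0.0007
```

Emit:
jog_arm --pt "255 0 0 0.001 0" --pt "255 0 0 0.001 0" --pt "255 0 0 0.001 0" --pt "255 0 0 -0.035 0" --pt "255 0 0 -0.075 0" --pt "255 0 0 -0.115 0" --pt "255 0 0 -0.155 0" --pt "255 0 0 -0.175 0"

```text
time: 8.13
ee_pos: [0.4197, -0.3061, 0.2348]
tool_rot: [[1.0, -0.013, 0.003], [-0.013, -1.0, -0.003], [0.003, 0.003, -1.0]]
ft_force: [0.9, 0.4, 0.1]
width: 0.0006
```

Emit:
jog_arm --pt "255 0 0 0 0" --pt "255 0 0 0 0" --pt "255 0 0 0 0" --pt "255 0 0 0 0" --pt "255 0 0 0 0" --pt "255 0 0 0 0" --pt "255 0 0 0 0" --pt "255 0 0 0 0"

```text
time: 8.8
ee_pos: [0.4186, -0.305, 0.2301]
tool_rot: [[1.0, -0.013, -0.001], [-0.013, -1.0, 0.001], [-0.001, -0.001, -1.0]]
ft_force: [-0.2, -0.3, 0.9]
width: 0.0008
```

Emit:
jog_arm --pt "255 0 0 0 0" --pt "255 0 0 0 0" --pt "255 0 0 0 0" --pt "255 0 0 0 0" --pt "255 0 0 0 0" --pt "255 0 0 0 0" --pt "255 0 0 0 0" --pt "255 0 0 0 0"

```text
time: 9.47
ee_pos: [0.4188, -0.3052, 0.2307]
tool_rot: [[1.0, -0.013, -0.0], [-0.013, -1.0, 0.0], [-0.0, -0.0, -1.0]]
ft_force: [0.1, 0.1, -0.8]
width: 0.0001
```

Run:
```python
from h import *
s=get_state();print(s['ee_pos'],s['ft_force'],s['time'])
w=snap('wrist','wrist8.png'); g=snap('side','side8.png');k=snap('scene','scene8.png')
a=cv2.imread('pics/wrist8.png');b=cv2.imread('pics/side8.png');c=cv2.imread('pics/scene8.png')
h=np.array([.4845,-.305,.06])
def L(t,s): return h+np.array([-.085*np.cos(t),s*.035,.085*np.sin(t)])
q=np.array([proj(w,p) for p in (h+[0,.035,0],h-[0,.035,0],L(1.1,-1),L(1.1,1))]);print(q)
a2=a.copy();cv2.polylines(a2,[np.int32(q*16)],True,(0,255,255),1,cv2.LINE_AA,4)
cv2.imwrite('pics/j.png',np.vstack([np.hstack([cv2.resize(a,(400,300)),cv2.resize(a2,(400,300))]),np.hstack([cv2.resize(b[180:330,170:370],(400,300)),cv2.resize(b[150:270,280:440],(400,300))])]))
```

```text
[ 0.41879368 -0.30516411  0.23067151] [ 0.13754272  0.11495121 -0.84072897] 9.4667
[[273.78277064 134.38626077]
 [359.90757944 133.10745961]
 [371.06307642 196.26970526]
 [264.23085521 197.80776698]]
```

View pics/j.png

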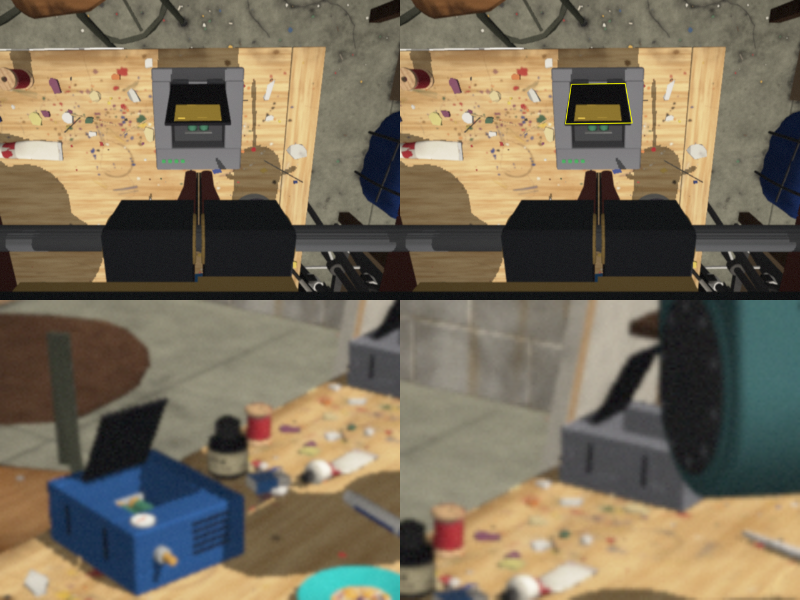

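Both hatches stand fully open. The grey one matches the 1.1 rad overlay in the wrist view, the hand is clear of everything, and the loose items look unmoved. Handing in.

```bash
python3 -c "
from workcell import *
print(sign_off())"
```

```text
the job is handed in; nothing more can be done
None
```

Both battery hatches are standing fully open, the blue compressor's first and then the grey light-pad unit's. Each was pressed on its yellow pad with the shut fingertips, and the hand lifted away so the hatch sprang up by itself.

- **Blue hatch:** the hand left it at about 4 s. Before I touched the grey unit, it matched the outline expected at 1.1 rad in both the scene and side views. It was still open in the last side picture.
- **Grey hatch:** it matched the outline for 1.1 rad in the last wrist picture. The side view also showed it up, though the arm partly hid it there.
- **Forces and time:** the press readings were 4.1 N on blue and 3.5 N on grey. The job was handed in at about 9.6 s on the robot's clock, with the hand about 17 cm above the grey unit's top and touching nothing.
- **Loose items:** I only compared these by eye, and they looked unmoved.

No check failed or disagreed.

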